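Tighten the blood warmer's fill-port plug and cap it

TASK

The blue wing plug in the fill port on top of the green blood warmer has only been started by hand. Screw it in clockwise until its taper goes properly snug, but do not overtighten it or the port cracks; then put the white dust cap from the tray over it, fully down on the warmer's deck, let go, and leave everything else where it is.

Things in the scene. Friction and masses are not known exactly. Their poses are not given: they have to be found in the camera images.
- warmer: lime green bench-top blood warmer, 300 x 320 mm, flat deck 120 mm above the table; a low hump 28 mm high runs along its +x side (from 55 mm to 145 mm along +x) and carries a small screen. Fixed to the table. Origin: centre of its underside, z up.
- port: grey round boss of the fill port on the deck: outer diameter 50 mm, 12 mm high, standing 50 mm from the warmer's centre towards its -x side. Fixed. Origin: on the port's axis at deck height, z up. How far the plug must turn in its tapered seat differs each time and cannot be seen.
- port_deck (a point): the point on the port's axis at deck height (same as the port's origin), where the middle of the cap's underside belongs.
- plug: the plug's place (origin on the port's axis at deck height; fixed). Clockwise tightens; it sinks too little to see. Turns freely (0.03 N m) for an unknown 0.5 to 3.5 rad until the taper bites; then, while turning, the moment climbs from 0.08 by 0.3 to 0.45 N m per rad. Snug: 0.32 to 0.55 N m; cracks at 0.62. Readings after a halt are 0.1 to 0.2 lower (0.3 is then well snug), more so after a big fast step: go in small ones. It stays as left.
- plug_grip (a point): middle of the plug's blue wing grip, on the turning axis; 39 mm above the deck. The wing is 44 mm long along this frame's x, 12 mm thick along its y, 30 mm tall (15 mm above and below this point); under it is a round white thread, 33 mm across. The frame turns with the wing; z up.
- cap: white round dust cap with a blue band, open below: outer diameter 64, inner 56, 62 mm high, inside height 58 mm; on top an upright grip bar 36 mm long along the cap's x, 14 thick along its y, 26 tall (62 to 88 mm above the underside). About 60 g. Stands in the tray open side down. Origin: centre of its underside, z up. It goes over plug and boss and rests on the deck.
- tray: steel tray 250 x 180 mm with an 18 mm rim, floor 4 mm thick, fixed. Origin: centre of its underside.
- tape: bystander: roll of paper tape in the tray, diameter 68 mm, 25 mm high. Origin: centre of its underside.
- spare: bystander: spare plug with an orange wing standing in the tray, 56 mm high. Origin: centre of its underside.
- gel: bystander: clear bottle with blue cap, diameter 60 mm, 150 mm high, on the table. Origin: centre of its underside.
- bowl: bystander: steel bowl, diameter 120 mm, 45 mm high. Origin: centre of its underside.
- jar: bystander: white jar with orange lid, diameter 56 mm, 60 mm high. Origin: centre of its underside.
- gauge: bystander: grey hand-held box 130 x 30 x 18 mm lying on the table. Origin: centre of its underside.
Things that resemble listed ones, but are neither listed nor needed, are in the scene too. What is shaped like the cap but purple or turquoise is not meant.

How it is judged:
By the outcome, as a careful person would: the job done as asked, in the order asked, and still so for the second after the job is handed in, with the robot touching nothing.
It also fails if it takes over 72 s, if anything falls off the work surface, if the arm or the gripper's body presses on something with over 40 N, if the wrist force passes 120 N, or if a joint passes its speed limit or range.

ROBOT

A 7-joint arm with a two-finger parallel gripper is mounted at the origin on the work surface. World frame = base frame: x ahead of the robot, y to its left, z up, the work surface at z = 0. Lengths are in m, angles in rad, forces in N, time in s.
With the tool pointing down it reaches from about 0.4 to 0.875 m from the base axis. Payload 6.5 kg.
Tool frame: the origin (TCP) lies between the finger pads; the fingertips stand 25 mm ahead of it and the grasp point (between the pads) lies 6 mm ahead of it (ctrl.nose_length is the distance from the TCP to the fingertips, in m); x points along the fingers, z is the direction in which the jaws open and shut, and the axes are right-handed (so a half turn about x gives the same grasp; the last joint's range is limited). The gripper opens to 88 mm and grips with 3 to 60 N. Pads are 18 mm wide; open, the fingers measure 123 mm over their backs; the gripper's body (75 mm by 187 mm) begins 45 mm behind the grasp point.
Start: joints at [-1.284, 0.536, -0.004, 1.538, 0.003, 1.067, -0.071], TCP at [0.225, 0.61, 0.264] pointing down, gripper open.
Joint ranges: [-2.7, 2.7], [-0.37, 2.16], [-1.27, 1.26], [0.24, 2.4], [-1.31, 4.45], [0.19, 1.91], [-2.76, 2.76]. Speed limits (rad/s): [2.39, 2.39, 3.14, 3.14, 3.14, 3.14, 3.14].

INTERFACE

Orientations are given as a unit quaternion [w, x, y, z].
In Python, from rig import ctrl, vision, job gives the robot as it stands.
- The arm moves only by the tool send_rows, never from a script. Its arguments are lists of equal length, an entry for each row: "jaw": the opening, from -1 (shut) to 1 (fully open), so that 0 is half open; "xyz": the shift along the tool's x, y, z in units of 40 mm (1.0 is 40 mm), a list of three; "delta_rot": the turn, a rotation vector about the tool's x, y, z in units of 6 degrees (1.0 is 6 degrees), a list of three. In form: {"jaw": [jaw, ...], "xyz": [[dx, dy, dz], ...], "delta_rot": [[ax, ay, az], ...]}. A call has 1 to 8 rows; each row shifts and turns the commanded pose from where the row before left it, along the tool's axes as they then stand; what a row does not reach is not made up. A row lasts 1/8 s, in which the tool goes at most 62.5 mm and 10.7 degrees, less where a joint would pass 70% of its speed; a pose out of reach is approached as far as the arm can. A call is refused whole if a number of a shift passes 1 or a number of a turn 1, either way. A call with a gripper value outside its range is refused whole. The fingers move at their own pace and stop on an object; "newtons" is the grip in N (left out, the last holds). Time passes only in rows, so rows that do not move let the fingers close. It gives the time, the measured TCP pose, the force and the opening at its end, in the units of the state.
- ctrl.state(): the state, without advancing time (a new reading comes with each control period).
- vision.camera(name): name is "side" or "top" or "wrist"; returns a dict with "img" (480x640x3 uint8, red, green, blue), "vfov" (degrees; the focal length in pixels is half the picture's height over the tangent of half this angle, whatever the lens; pixels are square), "cx", "cy" (the principal point, pixels), "rvec" (rotation vector, rad) and "tvec" (3), from world to camera coordinates, as OpenCV has them. Camera axes: x right, y down, z forward; pixel columns grow to the right and rows downward; lengths in m; the calibration is good to about 2 mm. A picture is of the moment at which its call begins. There is no depth.
- job.job_done(): hands the job in, once; it reports no verdict.
The state is a dict: "t": time; "joint_positions": joint angles; "qd": joint speeds; "joint_torque": joint torques, N m; "ee_pos": TCP position; "tcp_rot": TCP orientation; "ft_force": force on the tool from outside, world axes, zero at the start; "torque": the same for the moment, N m; "width": opening from 0.0 (shut) to 1.0 (fully open).
Only numpy, scipy, OpenCV 4.12 (cv2) and the standard library are available. Lean on these libraries where they do the work, as an engineer would, in place of code of your own. Each camera call takes 0.05 s, during which the arm holds its last target.

## Working session

There is one attempt and no reset: what is moved stays moved. The work goes in short steps, Python scripts to look and compute and a tool call to move; the robot and the scene stay as the last step left them, time stands still between calls to the robot, and variables do not carry over. Pictures are saved under pics/ and viewed, and the job is handed in when it is done.

Besides the shell and the picture viewer there is one more tool, called after "Call:" as name(argument=value, ...) on one line, values as JSON. send_rows: Moves the arm, as the interface text tells. Its arguments: {"type":"object","properties":{"jaw":{"type":"array","items":{"type":"number"}},"xyz":{"type":"array","items":{"type":"array","items":{"type":"number"}}},"delta_rot":{"type":"array","items":{"type":"array","items":{"type":"number"}}},"newtons":{"type":"number"}},"required":["jaw","xyz","delta_rot"]}

```bash
ls; mkdir -p pics
python3 - <<'E'
from rig import ctrl, vision, job
import cv2,json
s=ctrl.state();print(s, ctrl.nose_length)
for n in ["side","top","wrist"]:
    c=vision.camera(n);cv2.imwrite(f"pics/{n}0.png",c["img"][:,:,::-1]);print(n,c["vfov"],c["cx"],c["cy"],c["rvec"],c["tvec"])
E
```

```text
pics
{'t': 0.0, 'joint_positions': array([-1.28420977,  0.53715732, -0.00444934,  1.53884582,  0.00261559,
        1.06727515, -0.07119139]), 'qd': array([ 0.00064088, -0.0002983 ,  0.00034186,  0.00092261,  0.00020791,
       -0.00164709, -0.00013252]), 'joint_torque': array([-3.34320694e-04, -5.70992947e+01,  9.90997553e-01, -2.51602113e+01,
       -5.61806245e-02,  1.80597167e-02,  1.66704117e-04]), 'ee_pos': array([0.22440239, 0.60944461, 0.26285531]), 'tcp_rot': array([ 0.57950259, -0.40490647,  0.58042064,  0.40415267]), 'ft_force': array([ 0.70366392,  0.47051853, -0.32530934]), 'torque': array([-0.01169246, -0.00526848,  0.03229312]), 'width': 0.9972118915348517} 0.025
side 43.21873909042335 328.90256792236397 230.90985144272253 [ 2.09988585 -0.1604317   0.10324037] [-0.57013407  0.12478639  1.48365873]
top 45.59855336301886 320.4533342027697 243.5458835472302 [ 2.09813822 -2.1335896   0.21133224] [-0.02699296  0.55419623  1.41957872]
wrist 64.91248287721277 323.06404550002156 243.03436434425493 [-2.3769822  -1.6569045  -0.23347862] [-0.64909564 -0.03867054  0.390692  ]
```

View pics/side0.png

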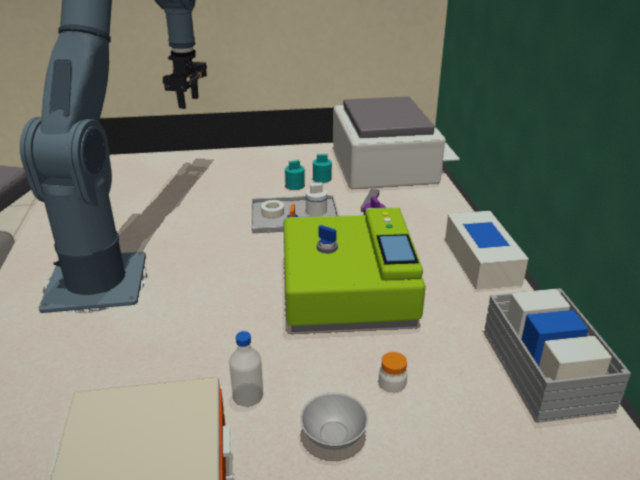

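View pics/top0.png

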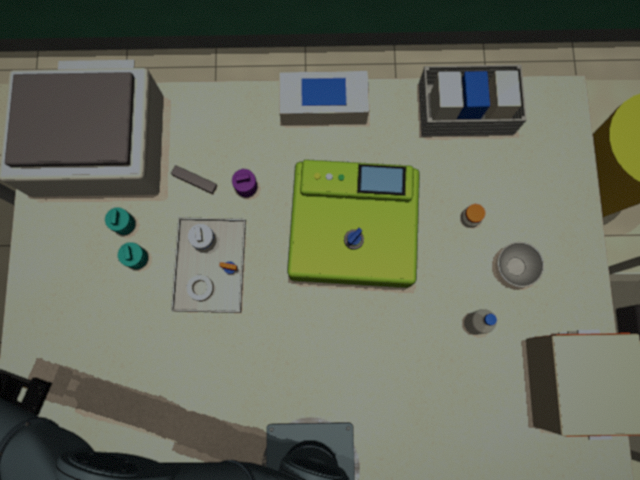

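View pics/wrist0.png

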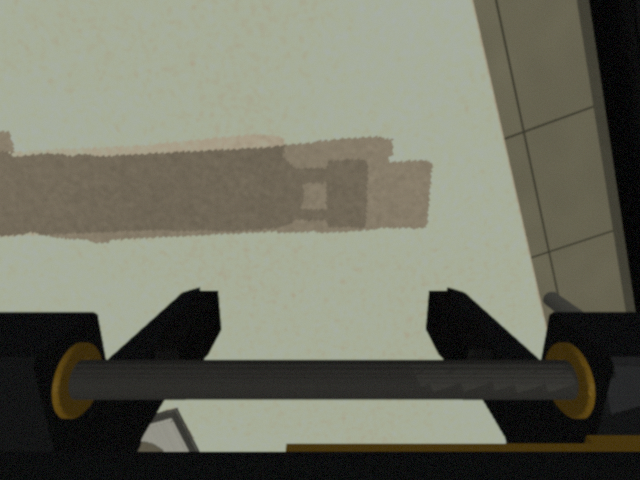

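The top view shows the warmer with the blue plug at about (355,238), the tray at (210,265) with the white cap at about (201,237), and turquoise and purple decoys outside the tray. The side view shows the plug at (327,236) and the cap at (316,202). Next I'll measure these.

```bash
cat > h.py <<'E'
from rig import ctrl, vision, job
import cv2, numpy as np
from scipy.spatial.transform import Rotation as R
def cam(n,save=None):
    c=vision.camera(n); c["R"]=cv2.Rodrigues(np.array(c["rvec"]))[0]; c["t"]=np.array(c["tvec"]).ravel()
    f=240/np.tan(np.radians(c["vfov"]/2)); c["K"]=np.array([[f,0,c["cx"]],[0,f,c["cy"]],[0,0,1]])
    c["C"]=-c["R"].T@c["t"]
    if save: cv2.imwrite(f"pics/{save}.png",c["img"][:,:,::-1])
    return c
def ray(c,uv):
    d=c["R"].T@np.linalg.inv(c["K"])@np.array([uv[0],uv[1],1.0]); return d/np.linalg.norm(d)
def onz(c,uv,z):
    d=ray(c,uv); return c["C"]+d*(z-c["C"][2])/d[2]
def tri(c1,u1,c2,u2):
    d1,d2=ray(c1,u1),ray(c2,u2); A=np.stack([d1,-d2],1); s=np.linalg.lstsq(A,c2["C"]-c1["C"],rcond=None)[0]
    p,q=c1["C"]+s[0]*d1,c2["C"]+s[1]*d2; return (p+q)/2,np.linalg.norm(p-q)
def proj(c,p):
    return cv2.projectPoints(np.array(p,float).reshape(-1,3),c["R"],c["t"],c["K"],None)[0].reshape(-1,2)
def blobs(mask,mn=15):
    n,l,s,ce=cv2.connectedComponentsWithStats(mask.astype(np.uint8)); return [(s[i][4],s[i][:4].tolist(),ce[i].round(1).tolist(),l==i) for i in range(1,n) if s[i][4]>=mn]
def crop(c,x0,y0,w,h,k,name):
    cv2.imwrite(f"pics/{name}.png",cv2.resize(c["img"][y0:y0+h,x0:x0+w,::-1],None,fx=k,fy=k,interpolation=cv2.INTER_CUBIC))
E
python3 - <<'E'
from h import *
t=cam("top");s=cam("side")
print(t["C"],s["C"])
crop(t,165,205,260,90,3,"tcrop"); crop(s,240,170,140,100,5,"scrop")
for c,n in((t,"top"),(s,"side")):
    hsv=cv2.cvtColor(c["img"],cv2.COLOR_RGB2HSV)
    for nm,m in (("blue",(hsv[...,0]>105)&(hsv[...,0]<130)&(hsv[...,1]>130)),("green",(hsv[...,0]>30)&(hsv[...,0]<48)&(hsv[...,1]>150))):
        for b in blobs(m):
            print(n,nm,b[:3])
            if nm=="blue" and b[0]<400:
                y,x=np.nonzero(b[3]); print("  ",cv2.minAreaRect(np.stack([x,y],1).astype(np.float32)))
E
```

```text
[ 0.26081109 -0.03495252  1.50127336] [ 0.36576996 -1.28716685  0.86676501]
top blue (np.int32(1165), [458, 71, 32, 48], [474.9, 94.2])
top blue (np.int32(1118), [302, 79, 44, 26], [323.3, 91.5])
top blue (np.int32(146), [348, 229, 13, 16], [354.1, 237.0])
   ((354.0, 236.5), (15.0, 12.0), 90.0)
top blue (np.int32(20), [225, 269, 9, 4], [228.8, 270.8])
   ((228.80770874023438, 270.9615173339844), (8.236878395080566, 2.3533935546875), 11.309932708740234)
top blue (np.int32(96), [485, 314, 11, 11], [489.9, 319.2])
   ((490.0, 319.0), (10.0, 10.0), 90.0)
top green (np.int32(1864), [609, 95, 31, 86], [627.1, 135.9])
top green (np.int32(13187), [288, 160, 131, 127], [351.3, 228.2])
side blue (np.int32(698), [464, 223, 44, 25], [485.5, 234.7])
side blue (np.int32(242), [319, 226, 17, 18], [326.6, 234.4])
   ((327.0, 234.5), (17.0, 16.0), 90.0)
side blue (np.int32(1840), [522, 310, 66, 55], [550.8, 329.1])
side blue (np.int32(169), [236, 332, 14, 14], [242.9, 338.4])
   ((242.5, 338.5), (13.0, 13.0), 90.0)
side green (np.int32(12757), [284, 208, 141, 118], [348.8, 272.3])
```

View pics/tcrop.png

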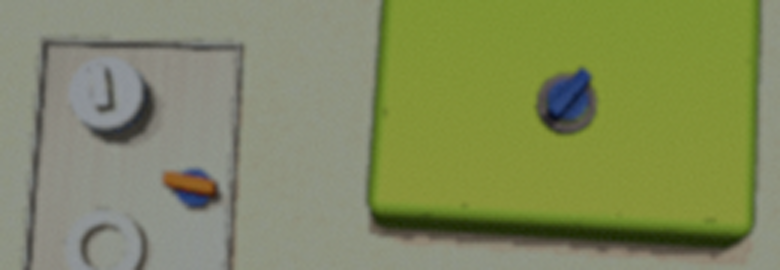

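View pics/scrop.png

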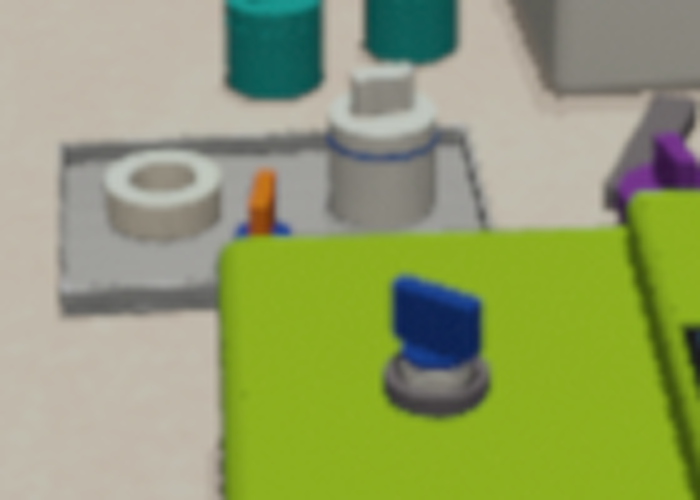

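Run:
```python
from h import *
t=cam("top");s=cam("side");w=cam("wrist")
a,b=onz(t,(349,244),.174),onz(t,(360.7,228.3),.174)
print("wing ends",a,b,(a+b)/2,np.linalg.norm(a-b),np.degrees(np.arctan2(*(b-a)[1::-1])))
print("boss",onz(t,(354,238.7),.132), onz(s,(240+437/5,170+378/5),.132))
print("plug tri",tri(t,(354.1,237),s,(326.6,234.4)))
# cap: top disc
print("cap top disc",onz(t,(165+106/3,205+94/3),.066),onz(s,(240+383/5,170+117/5),.066))
p,q=onz(t,(165+100/3,205+68/3),.092),onz(t,(165+105/3,205+106/3),.092); print("bar",p,q,(p+q)/2,np.linalg.norm(p-q),np.degrees(np.arctan2(*(q-p)[1::-1])))
# warmer edges
hsv=cv2.cvtColor(t["img"],cv2.COLOR_RGB2HSV)
st=ctrl.state();q=np.roll(st["tcp_rot"],-1);M=R.from_quat(q).as_matrix();print(M.round(3))
print("wristcam in tool",M.T@(w["C"]-st["ee_pos"]),"axis in tool",(M.T@w["R"].T).round(3))
```

```text
wing ends [ 0.5274189  -0.10382743  0.174     ] [ 0.56512118 -0.13272621  0.174     ] [ 0.54627004 -0.11827682  0.174     ] 0.047503691769448485 -37.47014619215802
boss [ 0.54889377 -0.11860775  0.132     ] [ 0.55294784 -0.12437889  0.132     ]
plug tri (array([ 0.54989326, -0.11749665,  0.15748798]), np.float64(0.00427721209987931))
cap top disc [0.57573021 0.27242162 0.066     ] [0.58295302 0.26722103 0.066     ]
bar [0.59258964 0.2724912  0.092     ] [0.55971217 0.26743388 0.092     ] [0.57615091 0.26996254 0.092     ] 0.033264168957215345 -171.25512704312007
[[ 0.    -0.938  0.345]
 [-0.     0.345  0.938]
 [-1.    -0.    -0.   ]]
wristcam in tool [-0.12089459  0.07188669  0.00059227] axis in tool [[ 0.002 -0.28   0.96 ]
 [-0.001 -0.96  -0.28 ]
 [ 1.    -0.    -0.002]]
```

Call:
send_rows(jaw=[1,1,1,1,1,1,1,1], xyz=[[-0.06,-0.97,-0.93],[-0.06,-0.97,-0.93],[-0.06,-0.97,-0.93],[-0.06,-0.97,-0.93],[-0.06,-0.97,-0.93],[-0.06,-0.97,-0.93],[-0.06,-0.97,-0.93],[-0.06,-0.97,-0.93]], delta_rot=[[0,0,0],[0,0,0],[0,0,0],[0,0,0],[0,0,0],[0,0,0],[0,0,0],[0,0,0]])

```text
t: 1.4
ee_pos: [0.4137, 0.2219, 0.2833]
tcp_rot: [0.58, -0.405, 0.58, 0.405]
ft_force: [1.1, 1.2, 0.5]
width: 0.997
```

Call:
send_rows(jaw=[1,1,1,1,1,1,1,1], xyz=[[-0.06,-0.97,-0.93],[-0.06,-0.97,-0.93],[-0.06,-0.97,-0.93],[-0.06,-0.97,-0.93],[-0.06,-0.97,-0.93],[-0.06,-0.97,-0.93],[-0.06,-0.97,-0.93],[-0.06,-0.97,-0.93]], delta_rot=[[0,0,0],[0,0,0],[0,0,0],[0,0,0],[0,0,0],[0.97,0,0],[0.97,0,0],[0.97,0,0]])

```text
t: 2.4
ee_pos: [0.587, -0.1703, 0.3023]
tcp_rot: [0.635, -0.311, 0.635, 0.311]
ft_force: [0.1, -0.3, 1.0]
width: 1.001
```

```bash
cat >> h.py <<'E'
def st():
    s=ctrl.state(); M=R.from_quat(np.roll(s["tcp_rot"],-1)).as_matrix()
    print("t",round(s["t"],2),"pos",np.round(s["ee_pos"],4),"jawdeg",round(np.degrees(np.arctan2(M[1,2],M[0,2])),1),"xax",M[:,0].round(3),"F",s["ft_force"].round(2),"T",s["torque"].round(3),"w",round(s["width"],3),"j",s["joint_positions"].round(2))
    return s,M
def goto(p):
    s,M=st(); print("units",(M.T@(np.array(p)-s["ee_pos"])/.04).round(3))
E
python3 - <<'E'
from h import *
cam("wrist","w1");st()
E
```

```text
t 2.45 pos [ 0.5867 -0.1792  0.3029] jawdeg 51.5 xax [ 0.002 -0.006 -1.   ] F [ 0.43 -4.65  1.92] T [-0.357  0.061 -0.035] w 0.995 j [-0.09  0.46  0.44  1.62 -0.21  1.1   1.29]
```

View pics/w1.png

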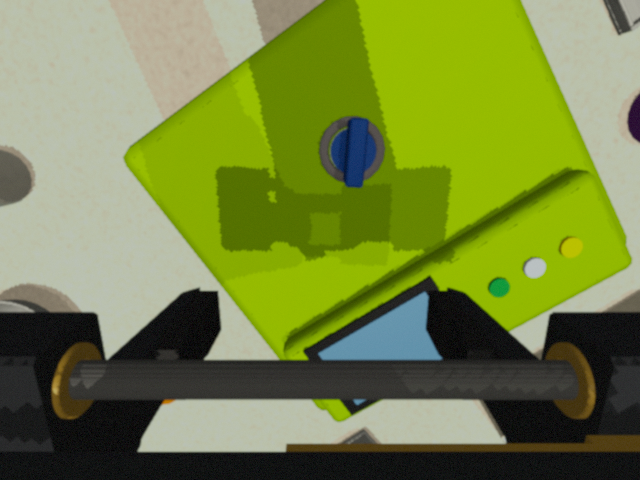

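The wrist view shows the boss centred near (351,149), with the blue wing running almost vertically from (357,118) to (354,187).

Run:
```python
from h import *
w=cam("wrist");st()
crop(w,300,100,110,110,5,"w1c")
hsv=cv2.cvtColor(w["img"],cv2.COLOR_RGB2HSV)
g=hsv[100:210,300:410]
m=(g[...,0]>105)&(g[...,0]<130)&(g[...,1]>130)
for b in blobs(m):
    y,x=np.nonzero(b[3]);print(b[:3],cv2.minAreaRect(np.stack([x+300,y+100],1).astype(np.float32)))
notg=~((g[...,0]>28)&(g[...,0]<50)&(g[...,1]>140))
for b in blobs(notg,100):
    y,x=np.nonzero(b[3]);print("boss",b[:3]); cs,_=cv2.findContours(b[3].astype(np.uint8),0,1);(c,r)=cv2.minEnclosingCircle(cs[0]+np.array([300,100]));print(c,r)
    for z in(.12,.132):print(onz(w,c,z), r/w["K"][0,0]*(w["C"][2]-z))
```

```text
t 2.5 pos [ 0.586  -0.1763  0.3026] jawdeg 51.7 xax [ 0.001 -0.005 -1.   ] F [-0.21 -0.43 -0.35] T [-0.038  0.028  0.022] w 1.001 j [-0.1   0.46  0.44  1.63 -0.2   1.1   1.29]
(np.int32(2098), [41, 8, 45, 69], [64.0, 41.6]) ((363.0, 142.0), (68.0, 44.0), 90.0)
boss (np.int32(3521), [29, 7, 66, 71], [61.7, 40.9])
(364.4583435058594, 141.5833282470703) 36.21082305908203
[ 0.55611541 -0.11428679  0.12      ] 0.029124277276408973
[ 0.55510463 -0.11502411  0.132     ] 0.02797277838074789
```

View pics/w1c.png

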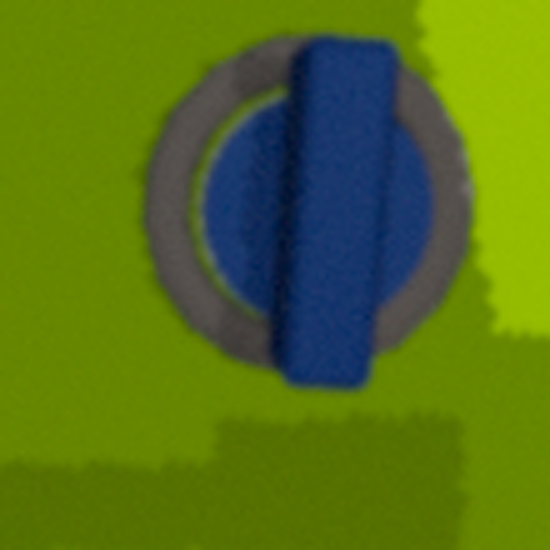

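Run:
```python
from h import *
w=cam("wrist","w2")
crop(w,300,100,110,110,5,"w2c")
f=lambda x,y:(300+x/5-.4,100+y/5-.4)
print(onz(w,f(308,203),.132),onz(w,f(337,213),.174))
a,b=onz(w,f(347,42),.174),onz(w,f(327,385),.174);print(np.linalg.norm(a-b),np.degrees(np.arctan2(*(b-a)[1::-1])))
goto([.553,-.117,.250])
```

```text
[ 0.55164882 -0.1133211   0.132     ] [ 0.55178115 -0.11362536  0.174     ]
0.04236069101134093 -39.876703913360764
t 2.55 pos [ 0.586  -0.1725  0.3022] jawdeg 52.0 xax [ 0.    -0.002 -1.   ] F [ 0.23  1.64 -0.36] T [-0.025  0.039  0.018] w 0.997 j [-0.1   0.45  0.43  1.63 -0.21  1.1   1.29]
units [1.302 1.506 0.589]
```

View pics/w2c.png

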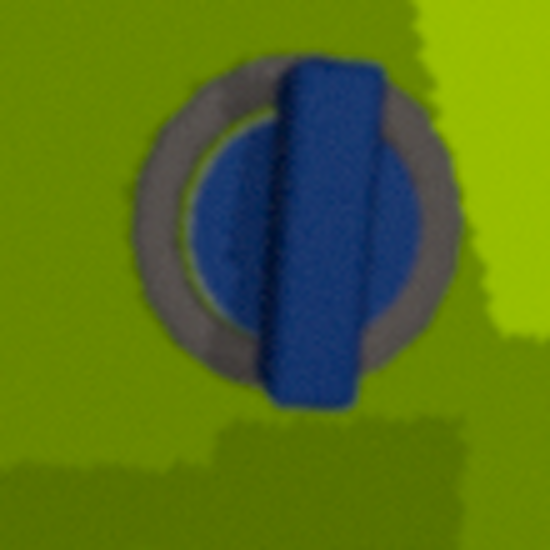

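Call:
send_rows(jaw=[1,1], xyz=[[0,0,0],[0,0,0]], delta_rot=[[0,0,0],[0,0,0]])

```text
t: 2.8
ee_pos: [0.5863, -0.1671, 0.3021]
tcp_rot: [0.634, -0.312, 0.634, 0.313]
ft_force: [-0.4, 0.3, -0.1]
width: 0.997
```

Run:
```python
from h import *
st();w=cam("wrist","w3")
crop(w,300,100,110,110,5,"w3c");st()
```

```text
t 2.8 pos [ 0.5863 -0.1671  0.3021] jawdeg 52.5 xax [-0.     0.001 -1.   ] F [-0.35  0.27 -0.08] T [-0.02  -0.013 -0.027] w 0.997 j [-0.1   0.45  0.43  1.63 -0.21  1.1   1.29]
t 2.85 pos [ 0.5864 -0.1673  0.3022] jawdeg 52.5 xax [ 0.     0.001 -1.   ] F [-0.51  0.47 -0.15] T [0.035 0.007 0.07 ] w 0.998 j [-0.1   0.45  0.43  1.63 -0.21  1.1   1.29]
```

View pics/w3c.png

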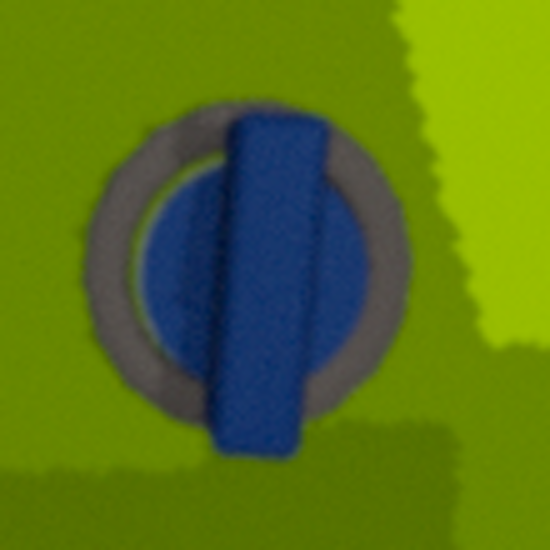

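Settled now. In the crop, the boss spans x 87–410 and y 100–428, and the wing top runs from (280,115) to (257,457).

Run:
```python
from h import *
w=cam("wrist")
f=lambda x,y:(300+x/5-.4,100+y/5-.4)
print(onz(w,f(248.5,264),.132),onz(w,f(268.5,286),.174))
a,b=onz(w,f(280,115),.174),onz(w,f(257,457),.174);print(np.linalg.norm(a-b),np.degrees(np.arctan2(*(b-a)[1::-1])))
goto([.552,-.119,.250])
```

```text
[ 0.552686  -0.1160794  0.132    ] [ 0.55315623 -0.11665913  0.174     ]
0.04314087535762537 -40.23844310433528
t 2.9 pos [ 0.5864 -0.1676  0.3022] jawdeg 52.5 xax [ 0.     0.001 -1.   ] F [ 0.08 -0.4   0.43] T [-0.046  0.046  0.047] w 1.002 j [-0.1   0.45  0.43  1.63 -0.21  1.1   1.29]
units [1.306 1.421 0.439]
```

Call:
send_rows(jaw=[1,1,1,1,1,1], xyz=[[0.43,0.48,0.166],[0.43,0.48,0.166],[0.44,0.49,0.166],[0,0,0],[0,0,0],[0,0,0]], delta_rot=[[0,0,0],[0,0,0],[0,0,0],[0.45,0,0],[0,0,0],[0,0,0]])

```text
t: 3.65
ee_pos: [0.5528, -0.1177, 0.2505]
tcp_rot: [0.642, -0.297, 0.641, 0.297]
ft_force: [-0.5, -0.1, 0.2]
width: 1.0
```

Run:
```python
from h import *
goto([.5525,-.1165,.172]);w=cam("wrist","w4");t=cam("top");crop(t,310,190,100,80,6,"t4")
```

```text
t 3.65 pos [ 0.5528 -0.1177  0.2505] jawdeg 49.7 xax [ 0.001 -0.    -1.   ] F [-0.48 -0.13  0.21] T [-0.026 -0.007 -0.042] w 1.0 j [-0.19  0.43  0.42  1.8  -0.21  0.96  1.18]
units [1.962 0.027 0.017]
```

View pics/w4.png

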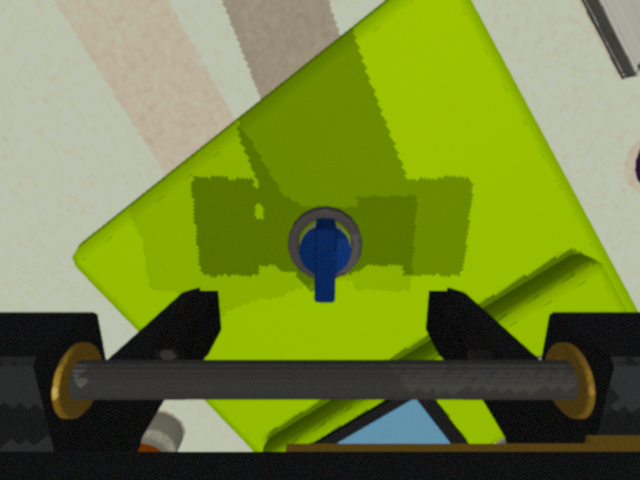

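Run:
```python
from h import *
w=cam("wrist");s,M=st()
print(w["C"],onz(w,(325,242),.132),onz(w,(325,260),.174), M.T@(w["C"]-s["ee_pos"]))
print(proj(w,[s["ee_pos"]+.025*M[:,0],[.5525,-.1165,.174]]), (M.T@w["R"].T).round(3))
```

```text
t 3.8 pos [ 0.5527 -0.1179  0.2503] jawdeg 49.6 xax [ 0. -0. -1.] F [-0.78  0.43  0.84] T [-0.034  0.016  0.001] w 1.0 j [-0.19  0.43  0.42  1.8  -0.21  0.96  1.18]
[ 0.49822471 -0.07060072  0.37132388] [ 0.55175442 -0.114889    0.132     ] [ 0.5502513 -0.1138138  0.174    ] [-0.12102917  0.07211122  0.000825  ]
[[321.77308602 309.30982636]
 [323.93116853 265.89423717]] [[ 0.002 -0.281  0.96 ]
 [-0.001 -0.96  -0.281]
 [ 1.    -0.    -0.002]]
```

Call:
send_rows(jaw=[1,1,1,1], xyz=[[0.65,0.045,0.025],[0.65,0,0],[0.65,0,0],[0,0,0]], delta_rot=[[0,0,0],[0,0,0],[0,0,0],[0,0,0]])

```text
t: 4.3
ee_pos: [0.5506, -0.1157, 0.1707]
tcp_rot: [0.641, -0.296, 0.643, 0.297]
ft_force: [-0.3, -0.8, -0.7]
width: 1.001
```

Run:
```python
from h import *
goto([.552,-.116,.172]);w=cam("wrist","w5");s=cam("side");crop(s,270,180,120,90,6,"s5")
```

```text
t 4.3 pos [ 0.5506 -0.1157  0.1707] jawdeg 49.6 xax [-0.004  0.    -1.   ] F [-0.3  -0.78 -0.73] T [-0.005  0.028 -0.008] w 1.001 j [-0.16  0.53  0.38  1.86 -0.27  0.8   1.23]
units [-0.033 -0.032  0.016]
```

View pics/s5.png

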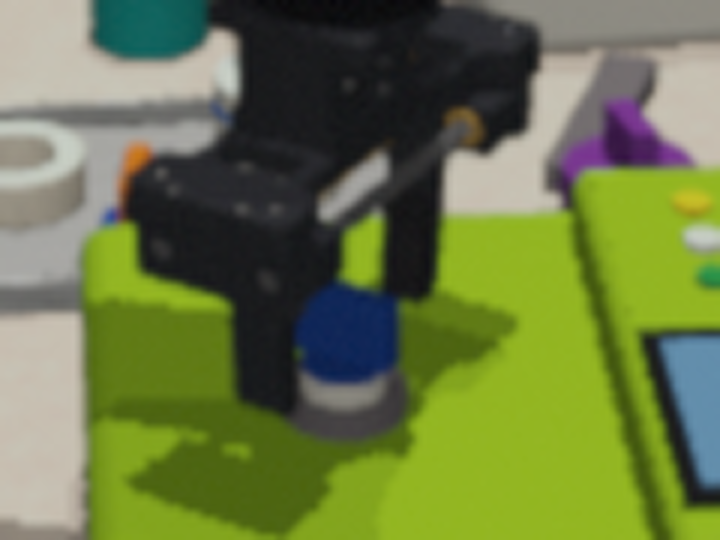

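View pics/w5.png

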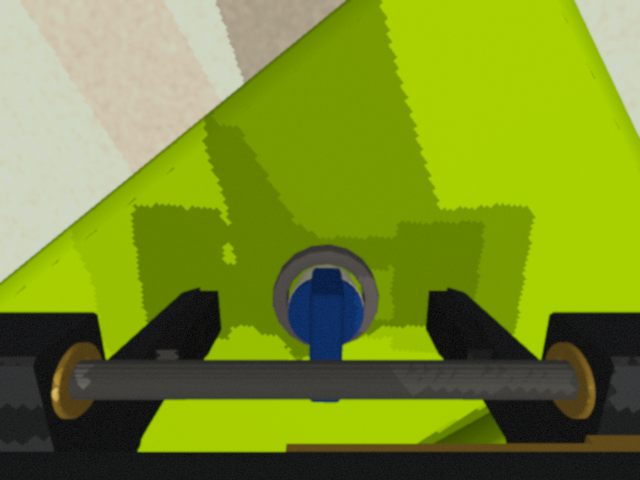

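The wing is centred and square between the fingers (x≈325 in the wrist view). I'll close on it.

Call:
send_rows(jaw=[-1,-1,-1,-1,-1,-1], xyz=[[-0.02,0,0],[0,0,0],[0,0,0],[0,0,0],[0,0,0],[0,0,0]], delta_rot=[[0,0,0],[0,0,0],[0,0,0],[0,0,0],[0,0,0],[0,0,0]], newtons=55)

```text
t: 5.15
ee_pos: [0.5518, -0.1158, 0.1729]
tcp_rot: [0.642, -0.297, 0.642, 0.297]
ft_force: [-0.2, 0.4, 1.5]
width: 0.347
```

Run:
```python
from h import *
st()
```

```text
t 5.15 pos [ 0.5518 -0.1158  0.1729] jawdeg 49.6 xax [-0. -0. -1.] F [-0.17  0.36  1.48] T [ 0.021  0.067 -0.054] w 0.347 j [-0.16  0.53  0.38  1.86 -0.26  0.8   1.23]
```

Call:
send_rows(jaw=[-1,-1,-1,-1], xyz=[[0,0,0],[0,0,0],[0,0,0],[0,0,0]], delta_rot=[[0,0,0],[0,0,0],[0,0,0],[0,0,0]])

```text
t: 5.65
ee_pos: [0.5519, -0.1157, 0.1729]
tcp_rot: [0.642, -0.297, 0.642, 0.297]
ft_force: [1.5, 1.2, 0.2]
width: 0.13
```

Run:
```python
from h import *
st()
```

```text
t 5.65 pos [ 0.5519 -0.1157  0.1729] jawdeg 49.6 xax [ 0.  0. -1.] F [1.51 1.21 0.16] T [ 0.101 -0.084  0.015] w 0.13 j [-0.16  0.53  0.38  1.86 -0.26  0.8   1.23]
```

Call:
send_rows(jaw=[-1,-1,-1,-1], xyz=[[0,0,0],[0,0,0],[0,0,0],[0,0,0]], delta_rot=[[1,0,0],[1,0,0],[1,0,0],[1,0,0]])

```text
t: 6.15
ee_pos: [0.5523, -0.1153, 0.173]
tcp_rot: [0.69, -0.156, 0.689, 0.156]
ft_force: [1.2, 1.0, -1.9]
width: 0.131
```

```bash
cat >> h.py <<'E'
def avg(n=4):
    L=[ctrl.state()["torque"][2]]
    for i in range(n): vision.camera("wrist"); L.append(ctrl.state()["torque"][2])
    s,M=st(); print("Tz",np.round(L,3),"mean",np.mean(L[1:]).round(3))
E
python3 - <<'E'
from h import *
avg()
E
```

```text
t 6.35 pos [ 0.5523 -0.1153  0.173 ] jawdeg 25.8 xax [ 0.001  0.    -1.   ] F [ 2.08  2.1  -1.77] T [ 0.414 -0.607 -0.049] w 0.133 j [-0.24  0.55  0.49  1.87 -0.34  0.81  0.88]
Tz [ 0.005 -0.046 -0.041 -0.009 -0.049] mean -0.036
```

Call:
send_rows(jaw=[-1,-1,-1,-1], xyz=[[0,0,0],[0,0,0],[0,0,0],[0,0,0]], delta_rot=[[1,0,0],[1,0,0],[1,0,0],[1,0,0]])

```text
t: 6.85
ee_pos: [0.5528, -0.1152, 0.173]
tcp_rot: [0.708, -0.01, 0.706, 0.01]
ft_force: [3.9, 2.3, -4.0]
width: 0.134
```

Run:
```python
from h import *
avg()
```

```text
t 7.05 pos [ 0.5528 -0.1152  0.1731] jawdeg 1.9 xax [ 0.002  0.    -1.   ] F [ 5.43  2.69 -2.35] T [ 0.462 -1.119  0.034] w 0.129 j [-0.31  0.57  0.59  1.87 -0.43  0.83  0.53]
Tz [ 0.075  0.05  -0.012 -0.034  0.034] mean 0.01
```

Call:
send_rows(jaw=[-1,-1,-1,-1], xyz=[[0,0.01,0.03],[0,0,0],[0,0,0],[0,0,0]], delta_rot=[[1,0,0],[1,0,0],[1,0,0],[1,0,0]])

```text
t: 7.55
ee_pos: [0.5536, -0.1153, 0.1731]
tcp_rot: [0.694, 0.137, 0.693, -0.137]
ft_force: [4.4, 1.5, -3.0]
width: 0.134
```

Run:
```python
from h import *
avg()
```

```text
t 7.75 pos [ 0.5535 -0.1153  0.173 ] jawdeg -22.1 xax [ 0.001 -0.    -1.   ] F [ 5.49  1.81 -3.31] T [ 0.305 -1.076 -0.036] w 0.131 j [-0.39  0.61  0.7   1.87 -0.51  0.85  0.19]
Tz [ 0.041 -0.032 -0.004  0.024 -0.036] mean -0.012
```

Call:
send_rows(jaw=[-1,-1,-1,-1], xyz=[[0,0.03,0.03],[0,0,0],[0,0,0],[0,0,0]], delta_rot=[[1,0,0],[1,0,0],[1,0,0],[1,0,0]])

```text
t: 8.25
ee_pos: [0.5543, -0.1155, 0.173]
tcp_rot: [0.65, 0.278, 0.65, -0.279]
ft_force: [3.1, -0.6, -2.2]
width: 0.13
```

Run:
```python
from h import *
avg()
```

```text
t 8.45 pos [ 0.5543 -0.1155  0.173 ] jawdeg -46.2 xax [-0.    -0.001 -1.   ] F [ 1.91 -0.85 -1.64] T [-0.415 -0.466 -0.021] w 0.129 j [-0.45  0.65  0.81  1.87 -0.6   0.88 -0.16]
Tz [ 0.052 -0.024  0.081 -0.027 -0.021] mean 0.002
```

Call:
send_rows(jaw=[-1,-1,-1,-1], xyz=[[0,0,0],[0,0,0],[0,0,0],[0,0,0]], delta_rot=[[1,0,0],[1,0,0],[1,0,0],[1,0,0]])

```text
t: 8.95
ee_pos: [0.5546, -0.1159, 0.1731]
tcp_rot: [0.578, 0.407, 0.577, -0.408]
ft_force: [3.9, -3.0, -3.7]
width: 0.13
```

Run:
```python
from h import *
avg()
```

```text
t 9.15 pos [ 0.5546 -0.1158  0.173 ] jawdeg -70.2 xax [ 0.    -0.002 -1.   ] F [ 3.47 -5.21 -2.73] T [-1.004 -0.729 -0.058] w 0.133 j [-0.51  0.7   0.91  1.87 -0.69  0.92 -0.5 ]
Tz [ 0.09  -0.033 -0.018 -0.019 -0.058] mean -0.032
```

Call:
send_rows(jaw=[-1,-1,-1,-1], xyz=[[0,0.02,0.04],[0,0,0],[0,0,0],[0,0,0]], delta_rot=[[1,0,0],[1,0,0],[1,0,0],[1,0,0]])

```text
t: 9.65
ee_pos: [0.555, -0.1166, 0.1729]
tcp_rot: [-0.48, -0.518, -0.481, 0.519]
ft_force: [-0.2, -3.0, -0.8]
width: 0.131
```

Run:
```python
from h import *
avg()
```

```text
t 9.85 pos [ 0.555  -0.1166  0.1729] jawdeg -94.2 xax [-0.001 -0.    -1.   ] F [-0.56 -3.57  1.37] T [-0.839  0.345  0.006] w 0.129 j [-0.56  0.75  1.01  1.87 -0.78  0.97 -0.84]
Tz [-0.017 -0.038 -0.048 -0.002  0.006] mean -0.021
```

Call:
send_rows(jaw=[-1,-1,-1,-1], xyz=[[0,0,0.02],[0,0,0],[0,0,0],[0,0,0]], delta_rot=[[1,0,0],[1,0,0],[1,0,0],[1,0,0]])

```text
t: 10.35
ee_pos: [0.5548, -0.1173, 0.1729]
tcp_rot: [-0.362, -0.607, -0.362, 0.608]
ft_force: [-2.0, -3.0, 1.5]
width: 0.131
```

Run:
```python
from h import *
avg()
```

```text
t 10.55 pos [ 0.555  -0.1173  0.1729] jawdeg -118.2 xax [-0.001 -0.    -1.   ] F [-2.84 -3.68  3.  ] T [-0.918  0.84  -0.008] w 0.131 j [-0.61  0.81  1.1   1.87 -0.86  1.02 -1.19]
Tz [-0.001 -0.025 -0.006 -0.025 -0.008] mean -0.016
```

Call:
send_rows(jaw=[-1,-1,-1], xyz=[[0,-0.02,0.03],[0,0,0],[0,0,0]], delta_rot=[[1,0,0],[1,0,0],[1,0,0]])

```text
t: 10.92
ee_pos: [0.5545, -0.1177, 0.1729]
tcp_rot: [0.263, 0.657, 0.263, -0.656]
ft_force: [-1.6, -4.4, 1.6]
width: 0.128
```

Run:
```python
from h import *
avg(6)
```

```text
t 11.22 pos [ 0.5544 -0.1176  0.1729] jawdeg -136.2 xax [ 0. -0. -1.] F [-1.04 -5.42  0.3 ] T [-0.954  0.326  0.044] w 0.133 j [-0.63  0.86  1.16  1.88 -0.92  1.06 -1.46]
Tz [ 0.05  -0.009  0.01  -0.047 -0.04  -0.024  0.044] mean -0.011
```

Call:
send_rows(jaw=[1,1,1,1,1,1,1,1], xyz=[[0,0,0],[0,0,0],[0,0,0],[0,0,0],[0,0,0],[0,0,0],[0,0,0],[0,0,0]], delta_rot=[[0,0,0],[0,0,0],[0,0,0],[0,0,0],[0,0,0],[0,0,0],[-1,0,0],[-1,0,0]])

```text
t: 12.22
ee_pos: [0.5545, -0.1175, 0.1729]
tcp_rot: [-0.331, -0.625, -0.331, 0.625]
ft_force: [0.6, -0.4, -0.1]
width: 0.993
```

Run:
```python
from h import *
s,M=st(); goto([.5543,-.1168,.1735])
```

```text
t 12.22 pos [ 0.5545 -0.1175  0.1729] jawdeg -124.2 xax [-0. -0. -1.] F [ 0.63 -0.37 -0.06] T [0.051 0.143 0.   ] w 0.993 j [-0.61  0.83  1.12  1.88 -0.88  1.03 -1.28]
t 12.22 pos [ 0.5545 -0.1175  0.1729] jawdeg -124.2 xax [-0. -0. -1.] F [ 0.63 -0.37 -0.06] T [0.051 0.143 0.   ] w 0.993 j [-0.61  0.83  1.12  1.88 -0.88  1.03 -1.28]
units [-0.015 -0.014 -0.011]
```

Call:
send_rows(jaw=[1,1,1,1,1,1,1,1], xyz=[[0,0,0],[0,0,0],[0,0,0],[0,0,0],[0,0,0],[0,0,0],[0,0,0],[0,0,0]], delta_rot=[[-1,0,0],[-1,0,0],[-1,0,0],[-1,0,0],[-1,0,0],[-1,0,0],[-1,0,0],[-1,0,0]])

```text
t: 13.22
ee_pos: [0.5545, -0.1175, 0.1729]
tcp_rot: [0.557, 0.436, 0.556, -0.436]
ft_force: [0.1, 0.2, -0.7]
width: 0.998
```

Call:
send_rows(jaw=[1,1,1,1,1,1,1,1], xyz=[[0,0,0],[0,0,0],[0,0,0],[0,0,0],[0,0,0],[0,0,0],[0,0,0],[0,0,0]], delta_rot=[[-1,0,0],[-1,0,0],[-1,0,0],[-1,0,0],[-1,0,0],[-1,0,0],[-1,0,0],[-1,0,0]])

```text
t: 14.22
ee_pos: [0.5544, -0.1176, 0.1729]
tcp_rot: [0.686, 0.172, 0.686, -0.172]
ft_force: [0.4, 0.6, -0.1]
width: 1.0
```

Call:
send_rows(jaw=[1,1,1,1,1,1,1,1], xyz=[[0,0,0],[0,0,0],[0,0,0],[0,0,0],[0,0,0],[0,0,0],[0,0,0],[0,0,0]], delta_rot=[[-1,0,0],[-1,0,0],[-1,0,0],[-1,0,0],[-1,0,0],[-1,0,0],[-1,0,0],[-1,0,0]])

```text
t: 15.22
ee_pos: [0.5544, -0.1177, 0.1729]
tcp_rot: [0.697, -0.122, 0.697, 0.122]
ft_force: [0.5, -0.6, 0.1]
width: 1.001
```

Call:
send_rows(jaw=[1,1,1,1,1], xyz=[[0,0,0],[0,0,0],[0,0,0],[0,0,0],[0,0,0]], delta_rot=[[-1,0,0],[-1,0,0],[-1,0,0],[-1,0,0],[0,0,0]])

```text
t: 15.85
ee_pos: [0.5544, -0.1178, 0.173]
tcp_rot: [0.657, -0.262, 0.657, 0.262]
ft_force: [-0.6, -0.0, -0.5]
width: 1.001
```

Run:
```python
from h import *
s,M=st(); w=cam("wrist","w6")
```

```text
t 15.85 pos [ 0.5544 -0.1178  0.173 ] jawdeg 43.5 xax [ 0.  0. -1.] F [-0.58 -0.   -0.5 ] T [-0.047  0.047 -0.019] w 1.001 j [-0.17  0.54  0.4   1.85 -0.28  0.8   1.14]
```

View pics/w6.png

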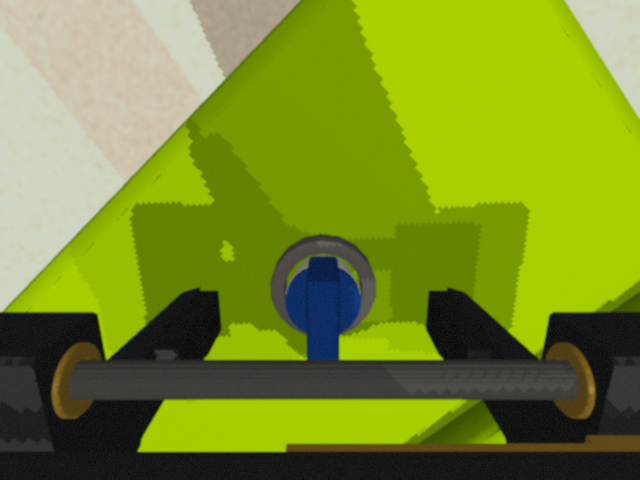

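Run:
```python
from h import *
w=cam("wrist"); crop(w,255,220,140,130,5,"w6c")
for p in((323,287),(323,288)): print(onz(w,p,.132))
print("w6 ring pred",proj(w,[[.552,-.116,.132],[.5545,-.1178,.132]]))
```

```text
[ 0.55229096 -0.11478417  0.132     ]
[ 0.55263445 -0.11514715  0.132     ]
w6 ring pred [[320.74049346 288.36509086]
 [321.99418944 294.38279715]]
```

View pics/w6c.png

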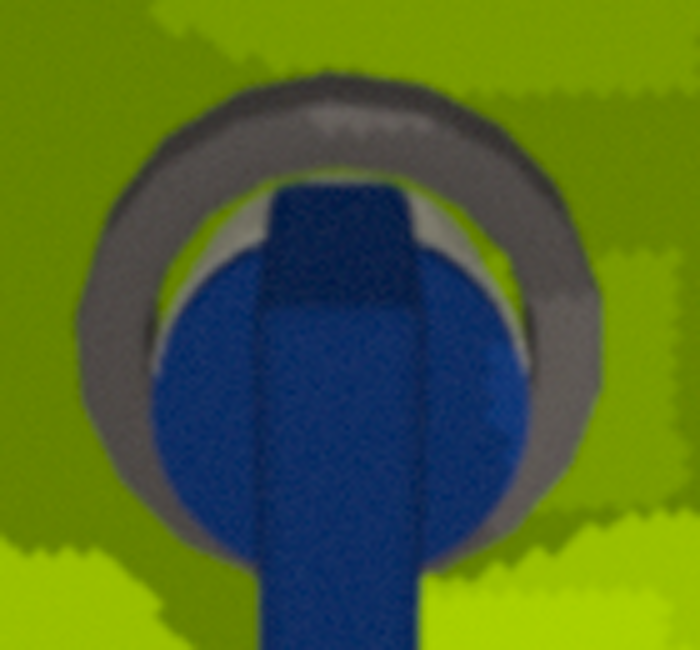

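Call:
send_rows(jaw=[-1,-1,-1,-1,-1,-1,-1,-1], xyz=[[0,0.06,0],[0,0,0],[0,0,0],[0,0,0],[0,0,0],[0,0,0],[0,0,0],[0,0,0]], delta_rot=[[0,0,0],[0,0,0],[0,0,0],[0,0,0],[0,0,0],[0,0,0],[0,0,0],[0,0,0]])

```text
t: 16.95
ee_pos: [0.5527, -0.1159, 0.1729]
tcp_rot: [0.656, -0.263, 0.657, 0.263]
ft_force: [-1.5, -1.0, 1.2]
width: 0.13
```

Call:
send_rows(jaw=[-1,-1], xyz=[[0,0,0],[0,0,0]], delta_rot=[[0,0,0],[0,0,0]])

```text
t: 17.2
ee_pos: [0.5527, -0.1159, 0.173]
tcp_rot: [0.656, -0.263, 0.657, 0.263]
ft_force: [-0.3, -0.8, 1.0]
width: 0.128
```

Run:
```python
from h import *
avg()
```

```text
t 17.4 pos [ 0.5528 -0.1158  0.1729] jawdeg 43.6 xax [-0. -0. -1.] F [-1.12 -0.27  1.12] T [-0.241  0.23  -0.054] w 0.132 j [-0.18  0.54  0.4   1.86 -0.28  0.8   1.13]
Tz [-0.089 -0.011  0.027  0.006 -0.054] mean -0.008
```

Gripped at 186° of turn. I'll go on in 12° steps.

Call:
send_rows(jaw=[-1,-1], xyz=[[0,0,0],[0,0,0]], delta_rot=[[1,0,0],[1,0,0]])

```text
t: 17.65
ee_pos: [0.5529, -0.1158, 0.173]
tcp_rot: [0.681, -0.192, 0.681, 0.192]
ft_force: [-1.5, -1.1, 1.4]
width: 0.134
```

Run:
```python
from h import *
avg()
```

```text
t 17.85 pos [ 0.5529 -0.1157  0.1729] jawdeg 31.8 xax [ 0. -0. -1.] F [-1.06 -0.64  1.38] T [-0.232  0.265 -0.057] w 0.133 j [-0.21  0.55  0.45  1.86 -0.32  0.81  0.96]
Tz [ 0.107 -0.004 -0.038 -0.011 -0.057] mean -0.028
```

Call:
send_rows(jaw=[-1,-1], xyz=[[0,0,0],[0,0,0]], delta_rot=[[1,0,0],[1,0,0]])

```text
t: 18.1
ee_pos: [0.553, -0.1157, 0.173]
tcp_rot: [0.697, -0.12, 0.697, 0.12]
ft_force: [-1.3, -0.7, -0.4]
width: 0.13
```

Run:
```python
from h import *
avg()
```

```text
t 18.3 pos [ 0.553  -0.1157  0.173 ] jawdeg 19.8 xax [ 0. -0. -1.] F [-0.19 -0.62  0.2 ] T [-0.205  0.044 -0.042] w 0.13 j [-0.25  0.56  0.51  1.86 -0.36  0.81  0.79]
Tz [ 0.168  0.002  0.029  0.056 -0.042] mean 0.011
```

Call:
send_rows(jaw=[-1,-1], xyz=[[0,0,0],[0,0,0]], delta_rot=[[1,0,0],[1,0,0]])

```text
t: 18.55
ee_pos: [0.5532, -0.1157, 0.173]
tcp_rot: [0.706, -0.047, 0.705, 0.047]
ft_force: [0.8, -0.8, -0.8]
width: 0.129
```

Run:
```python
from h import *
avg()
```

```text
t 18.75 pos [ 0.5532 -0.1157  0.173 ] jawdeg 7.8 xax [ 0.001 -0.    -1.   ] F [ 0.07 -1.28  0.08] T [-0.221 -0.135  0.06 ] w 0.131 j [-0.29  0.57  0.56  1.87 -0.4   0.82  0.62]
Tz [0.259 0.136 0.072 0.019 0.06 ] mean 0.072
```

Call:
send_rows(jaw=[-1,-1], xyz=[[0,0,0],[0,0,0]], delta_rot=[[1,0,0],[1,0,0]])

```text
t: 19.0
ee_pos: [0.5533, -0.1157, 0.173]
tcp_rot: [0.707, 0.027, 0.706, -0.027]
ft_force: [1.4, -1.7, -1.2]
width: 0.128
```

Run:
```python
from h import *
avg()
```

```text
t 19.2 pos [ 0.5533 -0.1157  0.173 ] jawdeg -4.2 xax [ 0.001 -0.    -1.   ] F [ 2.72 -1.13 -1.59] T [-0.256 -0.488  0.054] w 0.13 j [-0.33  0.58  0.62  1.87 -0.44  0.83  0.44]
Tz [0.277 0.17  0.101 0.057 0.054] mean 0.095
```

Call:
send_rows(jaw=[-1,-1], xyz=[[0,0,0],[0,0,0]], delta_rot=[[1,0,0],[1,0,0]])

```text
t: 19.45
ee_pos: [0.5534, -0.1158, 0.1731]
tcp_rot: [0.7, 0.101, 0.699, -0.101]
ft_force: [2.7, -0.6, -3.1]
width: 0.128
```

Run:
```python
from h import *
avg()
```

```text
t 19.65 pos [ 0.5534 -0.1157  0.173 ] jawdeg -16.2 xax [ 0.001 -0.    -1.   ] F [ 2.87 -0.98 -2.07] T [-0.312 -0.79   0.185] w 0.132 j [-0.36  0.6   0.67  1.87 -0.49  0.84  0.27]
Tz [0.352 0.325 0.142 0.189 0.185] mean 0.21
```

Call:
send_rows(jaw=[-1], xyz=[[0,0,0]], delta_rot=[[1,0,0]])

```text
t: 19.77
ee_pos: [0.5534, -0.1158, 0.1731]
tcp_rot: [0.694, 0.137, 0.693, -0.137]
ft_force: [4.0, -2.1, -3.2]
width: 0.128
```

Run:
```python
from h import *
avg(6)
```

```text
t 20.07 pos [ 0.5534 -0.1158  0.1731] jawdeg -22.2 xax [ 0.001 -0.    -1.   ] F [ 5.56 -1.24 -2.73] T [-0.465 -1.08   0.238] w 0.13 j [-0.38  0.61  0.7   1.87 -0.51  0.85  0.18]
Tz [0.482 0.327 0.266 0.253 0.162 0.273 0.238] mean 0.253
```

Call:
send_rows(jaw=[-1], xyz=[[0,0,0]], delta_rot=[[0.5,0,0]])

```text
t: 20.2
ee_pos: [0.5534, -0.1158, 0.1731]
tcp_rot: [0.69, 0.155, 0.69, -0.155]
ft_force: [6.3, -0.6, -4.3]
width: 0.132
```

Run:
```python
from h import *
avg(8)
x=np.array([12,24,36,48,60,66]);y=np.array([.107,.168,.259,.277,.352,.482]);p=np.polyfit(x,y,1);print(p*57.3,np.polyval(p,[66,69]))
```

```text
t 20.6 pos [ 0.5534 -0.1158  0.1731] jawdeg -25.2 xax [ 0.001 -0.    -1.   ] F [ 5.85 -1.2  -3.96] T [-0.489 -1.133  0.297] w 0.126 j [-0.39  0.61  0.71  1.87 -0.52  0.85  0.14]
Tz [0.421 0.409 0.359 0.276 0.357 0.335 0.299 0.334 0.297] mean 0.333
[0.35120452 1.31036466] [0.42739726 0.44578493]
```

Held reading is about 0.31 N m and the moving fit about 0.44 N m, so it's snug. I'll let go, rise, turn towards the bar's direction and go to the cap.

Call:
send_rows(jaw=[1,1,1,1,1,1,1,1], xyz=[[0,0,0],[0,0,0],[0,0,0],[0,0,0],[0,0,0],[0,0,0],[-0.9,0,0],[-0.9,0,0]], delta_rot=[[0,0,0],[0,0,0],[0,0,0],[0,0,0],[0,0,0],[0,0,0],[0,0,0],[0,0,0]])

```text
t: 21.6
ee_pos: [0.5525, -0.1157, 0.2456]
tcp_rot: [0.689, 0.155, 0.69, -0.155]
ft_force: [-0.1, 0.2, 0.7]
width: 0.995
```

Call:
send_rows(jaw=[1,1,1,1,1,1,1,1], xyz=[[0,0,0],[0,0,0],[0,0,0],[0,0,0],[0,0,0],[0,0,0],[0,0,0],[0,0,0]], delta_rot=[[1,0,0],[1,0,0],[1,0,0],[1,0,0],[1,0,0],[1,0,0],[1,0,0],[1,0,0]])

```text
t: 22.6
ee_pos: [0.5528, -0.1156, 0.2449]
tcp_rot: [0.566, 0.423, 0.566, -0.423]
ft_force: [-0.2, -0.3, -0.0]
width: 1.003
```

Run:
```python
from h import *
s=cam("side"); crop(s,270,180,120,90,6,"s7"); goto([.578,.270,.25])
```

```text
t 22.65 pos [ 0.5528 -0.1155  0.2448] jawdeg -73.8 xax [-0. -0. -1.] F [-0.35  0.27  0.23] T [0.024 0.112 0.01 ] w 0.996 j [-0.58  0.61  1.    1.83 -0.59  1.04 -0.63]
units [-0.131  3.296 -9.079]
```

View pics/s7.png

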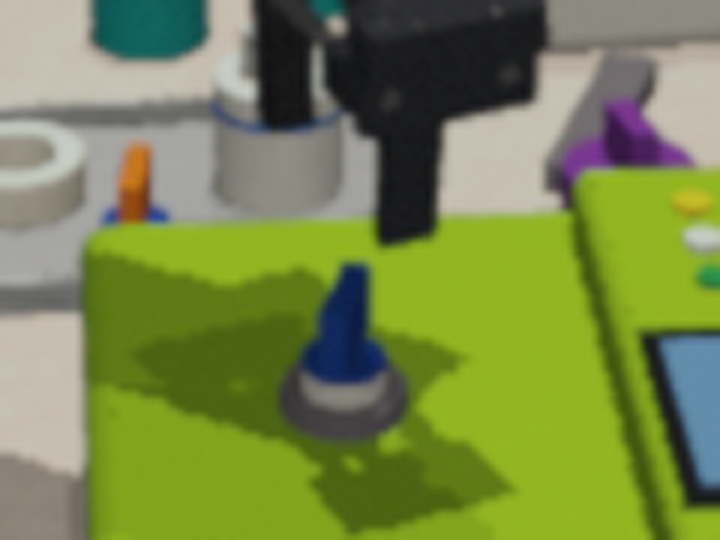

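The plug is still seated, with its wing now turned almost end-on to the side camera. On to the cap.

Call:
send_rows(jaw=[1,1,1,1,1,1,1,1], xyz=[[0,0.33,-0.91],[0,0.33,-0.91],[0,0.33,-0.91],[0,0.33,-0.91],[0,0.33,-0.91],[0,0.33,-0.91],[0,0.33,-0.91],[0,0.33,-0.91]], delta_rot=[[0,0,0],[0,0,0],[0,0,0],[0,0,0],[0,0,0],[0,0,0],[0,0,0],[0,0,0]])

```text
t: 23.65
ee_pos: [0.5706, 0.1949, 0.245]
tcp_rot: [0.567, 0.422, 0.567, -0.422]
ft_force: [-0.0, -0.0, 0.6]
width: 1.002
```

Call:
send_rows(jaw=[1,1,1,1,1,1,1], xyz=[[0,0.33,-0.91],[0,0.33,-0.91],[0,0,0],[0,0,0],[0,0,0],[0,0,0],[0,0,0]], delta_rot=[[0,0,0],[0,0,0],[0.6,0,0],[0.6,0,0],[0,0,0],[0,0,0],[0,0,0]])

```text
t: 24.52
ee_pos: [0.5752, 0.2707, 0.245]
tcp_rot: [0.54, 0.457, 0.54, -0.457]
ft_force: [0.1, 0.0, 0.1]
width: 1.0
```

Run:
```python
from h import *
w=cam("wrist","w8");st();crop(w,230,160,200,150,4,"w8c")
```

```text
t 24.57 pos [0.5752 0.2708 0.245 ] jawdeg -80.5 xax [-0.  0. -1.] F [-0.2  -0.01 -0.27] T [-0.052  0.144  0.027] w 1.0 j [-1.15  0.75  1.01  1.64 -0.69  1.15 -1.37]
```

View pics/w8.png

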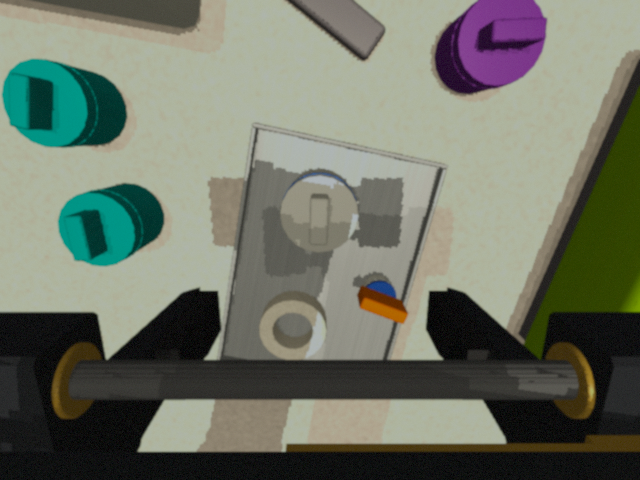

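View pics/w8c.png

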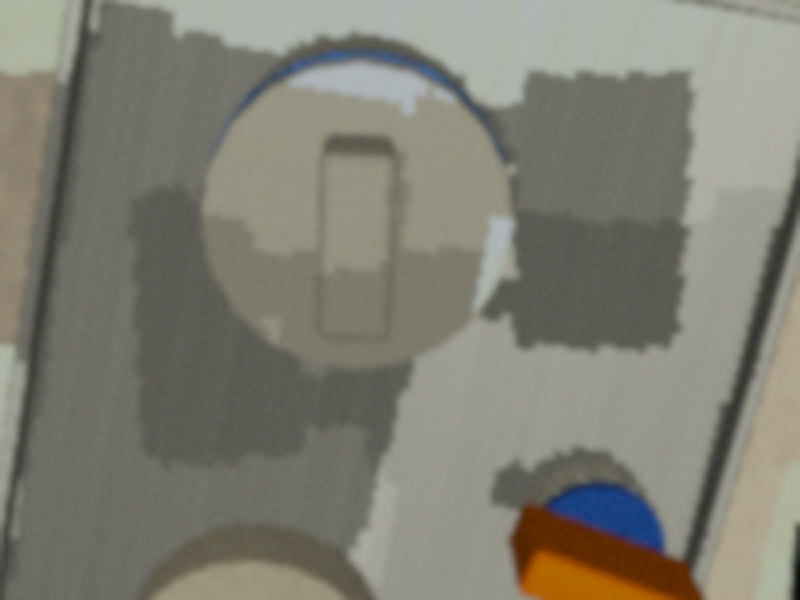

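The cap's disc is at (319,213) and its bar runs from (320,199) to (318,245), nearly parallel to the pads.

Run:
```python
from h import *
w=cam("wrist")
print("disc",onz(w,(319.0,212.9),.066)); a,b=onz(w,(319.7,198.4),.092),onz(w,(318,244.7),.092)
print("bar",(a+b)/2,np.linalg.norm(a-b),np.degrees(np.arctan2(*(b-a)[1::-1])))
t=cam("top");s=cam("side")
goto((a+b)/2*[1,1,0]+[0,0,.096])
```

```text
disc [0.58488657 0.27581748 0.066     ]
bar [0.58349553 0.2754651  0.092     ] 0.03536251001081025 -172.8260235702994
t 24.73 pos [0.5752 0.2708 0.245 ] jawdeg -80.6 xax [-0.  0. -1.] F [ 0.25 -0.07 -0.25] T [-0.017  0.109  0.023] w 1.0 j [-1.15  0.75  1.02  1.64 -0.69  1.15 -1.37]
units [ 3.724  0.224 -0.08 ]
```

Call:
send_rows(jaw=[1,1,1,1,1], xyz=[[0,0.22,-0.08],[0.8,0,0],[0.8,0,0],[0.8,0,0],[0,0,0]], delta_rot=[[0.37,0,0],[0,0,0],[0,0,0],[0,0,0],[0,0,0]])

```text
t: 25.35
ee_pos: [0.5819, 0.2751, 0.1469]
tcp_rot: [0.53, 0.466, 0.531, -0.469]
ft_force: [-0.1, 0.4, 0.1]
width: 1.001
```

Run:
```python
from h import *
w=cam("wrist","w9");goto([.5838,.2755,.097])
```

```text
t 25.4 pos [0.5831 0.2752 0.1487] jawdeg -82.8 xax [-0.001 -0.001 -1.   ] F [-0.83 -0.08  0.51] T [ 0.014  0.141 -0.024] w 1.002 j [-1.09  0.87  0.92  1.67 -0.8   1.02 -1.34]
units [ 1.293  0.02  -0.007]
```

View pics/w9.png

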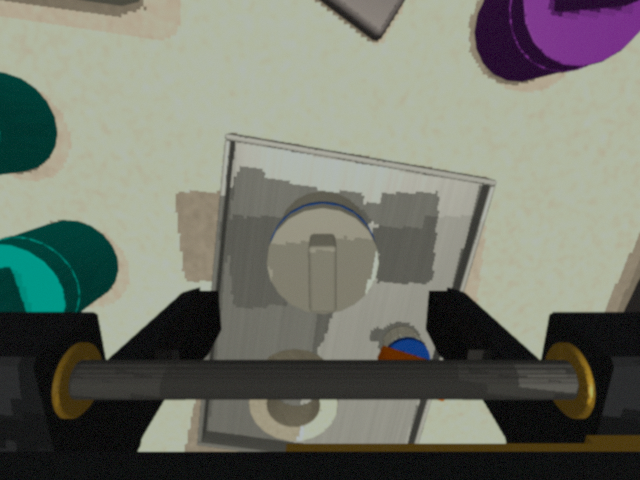

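The bar is centred at x≈322 and parallel to the pads. I'll descend and grip.

Call:
send_rows(jaw=[1,1,-1,-1,-1,-1,-1,-1], xyz=[[0.64,0.01,0],[0.64,0,0],[0,0,0],[0,0,0],[0,0,0],[0,0,0],[0,0,0],[0,0,0]], delta_rot=[[0,0,0],[0,0,0],[0,0,0],[0,0,0],[0,0,0],[0,0,0],[0,0,0],[0,0,0]], newtons=30)

```text
t: 26.4
ee_pos: [0.5838, 0.2755, 0.0979]
tcp_rot: [0.53, 0.468, 0.53, -0.467]
ft_force: [0.4, 0.5, -0.2]
width: 0.342
```

Call:
send_rows(jaw=[-1,-1,-1,-1], xyz=[[0,0,0],[0,0,0],[0,0,0],[0,0,0]], delta_rot=[[0,0,0],[0,0,0],[0,0,0],[0,0,0]])

```text
t: 26.9
ee_pos: [0.5837, 0.2755, 0.0977]
tcp_rot: [0.53, 0.468, 0.53, -0.468]
ft_force: [0.6, 1.0, -0.6]
width: 0.156
```

Run:
```python
from h import *
st()
```

```text
t 26.9 pos [0.5837 0.2755 0.0977] jawdeg -82.8 xax [-0.  0. -1.] F [ 0.6   1.05 -0.56] T [0.029 0.154 0.03 ] w 0.156 j [-1.06  0.93  0.87  1.69 -0.85  0.95 -1.3 ]
```

Call:
send_rows(jaw=[-1,-1,-1,-1,-1,-1,-1,-1], xyz=[[-0.4,0,0],[-0.8,0,0],[-0.9,0,0],[-0.9,0,0],[-0.9,0,0],[-0.9,0,0],[-0.4,0,0],[0,0,0]], delta_rot=[[0,0,0],[0,0,0],[0,0,0],[0,0,0],[0,0,0],[0,0,0],[0,0,0],[0,0,0]])

```text
t: 27.9
ee_pos: [0.5841, 0.2754, 0.3066]
tcp_rot: [0.531, 0.468, 0.53, -0.467]
ft_force: [0.1, -0.4, -1.6]
width: 0.159
```

Run:
```python
from h import *
w=cam("wrist","w10");s=cam("side");crop(s,230,80,160,120,5,"s10");t=cam("top");crop(t,150,180,160,120,5,"t10");goto([.5535,-.116,.305])
```

```text
t 28.05 pos [0.583  0.2755 0.3042] jawdeg -82.8 xax [-0.002 -0.001 -1.   ] F [-0.86 -0.15 -1.17] T [ 0.04   0.138 -0.005] w 0.155 j [-1.16  0.71  1.07  1.55 -0.64  1.27 -1.44]
units [-0.01  -1.96   9.618]
```

View pics/w10.png

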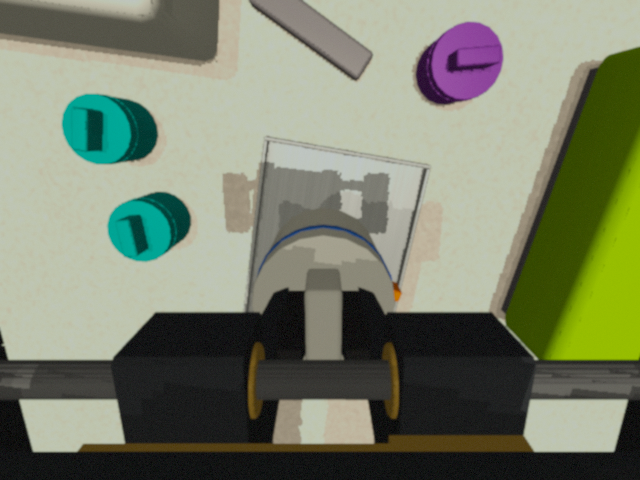

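View pics/s10.png

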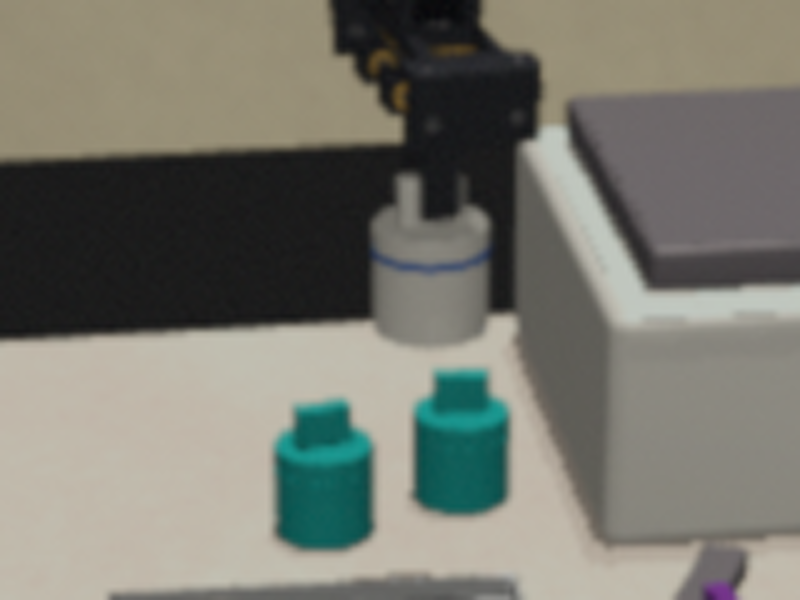

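Run:
```python
from h import *
w=cam("wrist","w11");s,M=st()
zt=s["ee_pos"][2]-.0977+.066
for v in (231,233,235): print(v,(M.T@(onz(w,(322,v),zt)-s["ee_pos"])*1000).round(1))
crop(w,230,200,180,120,4,"w11c")
```

```text
t 28.1 pos [0.583  0.2755 0.3042] jawdeg -82.8 xax [-0.002 -0.001 -1.   ] F [0.59 0.36 0.35] T [ 0.028  0.166 -0.019] w 0.154 j [-1.16  0.71  1.07  1.55 -0.64  1.27 -1.44]
231 [31.6 33.5 -0.7]
233 [31.6 32.6 -0.7]
235 [31.6 31.7 -0.7]
```

View pics/w11c.png

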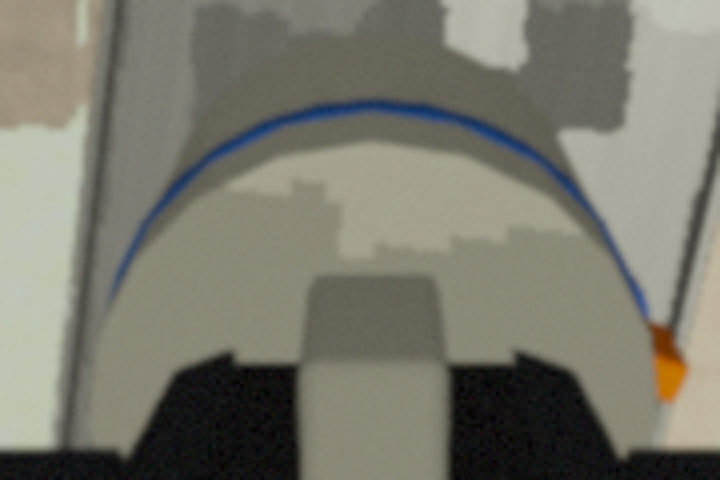

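The cap's top rim sits 31.5 mm from the TCP (32 expected), so it's centred in the grip. Moving to above the port.

Call:
send_rows(jaw=[-1,-1,-1,-1,-1,-1,-1,-1], xyz=[[0,-0.1,0.5],[0,-0.18,0.88],[0,-0.18,0.88],[0,-0.18,0.88],[0,-0.18,0.88],[0,-0.18,0.88],[0,-0.18,0.88],[0,-0.18,0.88]], delta_rot=[[0,0,0],[0,0,0],[0,0,0],[0,0,0],[0,0,0],[0,0,0],[0,0,0],[0,0,0]])

```text
t: 29.1
ee_pos: [0.562, 0.0016, 0.3053]
tcp_rot: [0.53, 0.468, 0.53, -0.468]
ft_force: [0.3, -0.0, 0.4]
width: 0.156
```

Call:
send_rows(jaw=[-1,-1,-1,-1,-1,-1,-1], xyz=[[0,-0.18,0.88],[0,-0.18,0.88],[0,-0.18,0.88],[0,-0.06,0.3],[0,0,0],[0,0,0],[0,0,0]], delta_rot=[[0,0,0],[0,0,0],[0,0,0],[0,0,0],[0,0,0],[0,0,0],[0,0,0]])

```text
t: 29.98
ee_pos: [0.5544, -0.1138, 0.3055]
tcp_rot: [0.531, 0.467, 0.531, -0.467]
ft_force: [0.6, 0.2, 0.5]
width: 0.154
```

Run:
```python
from h import *
goto([.5535,-.116,.26]);s=cam("side");crop(s,250,130,160,120,5,"s12")
```

```text
t 29.98 pos [ 0.5544 -0.1138  0.3055] jawdeg -82.7 xax [-0.  0. -1.] F [0.62 0.19 0.53] T [-0.024  0.181  0.008] w 0.154 j [-0.64  0.56  1.1   1.76 -0.54  1.16 -0.82]
units [ 1.137 -0.03   0.051]
```

View pics/s12.png

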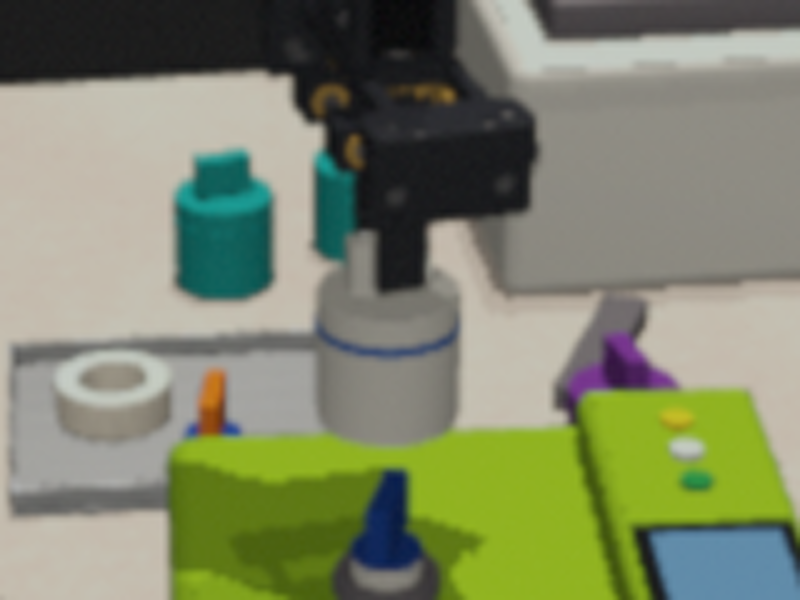

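Run:
```python
from h import *
s=cam("side");t=cam("top")
print((proj(s,[[.5535,-.116,.132],[.5535,-.116,.21],[.5535,-.116,.26]])-[250,130])*5)
print(proj(t,[[.5535,-.116,.132],[.5544,-.1138,.2738]]))
crop(t,310,190,100,90,6,"t12")
crop(s,290,170,90,90,8,"s12b")
```

```text
[[385.37276836 568.37326041]
 [386.56793886 420.12872258]
 [387.37157656 320.44846867]]
[[352.88392346 236.88024438]
 [355.29411181 223.02240114]]
```

View pics/t12.png

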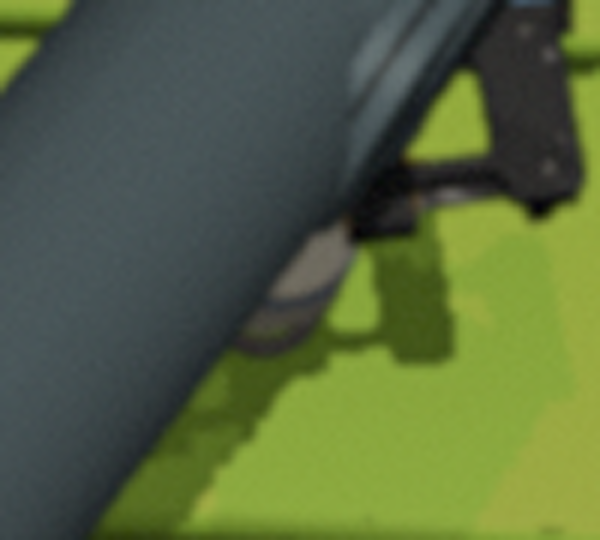

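View pics/s12b.png

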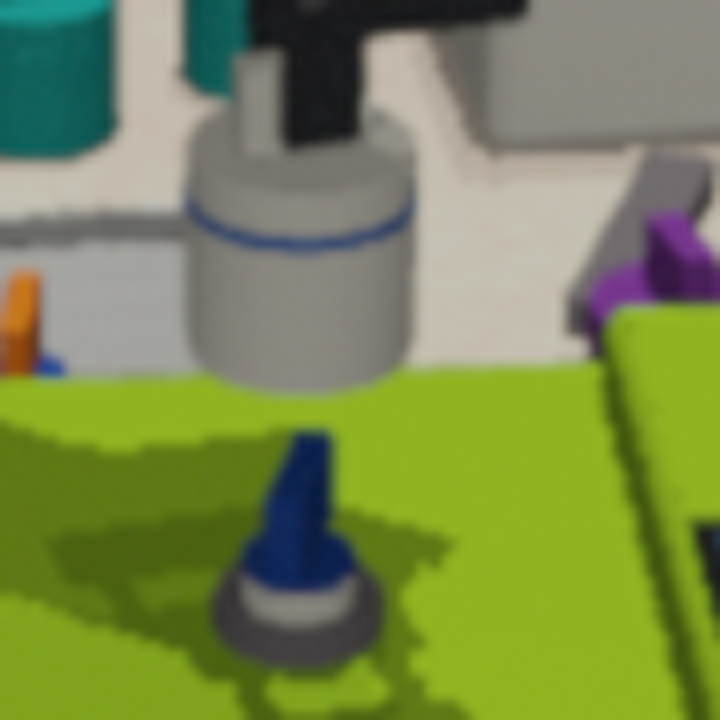

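The side view puts the cap axis (327.4 px) over the boss (327.2 px). Lowering in stages and watching the force.

Call:
send_rows(jaw=[-1,-1,-1,-1,-1], xyz=[[0,-0.02,0.05],[0.4,0,0],[0.4,0,0],[0.37,0,0],[0,0,0]], delta_rot=[[0,0,0],[0,0,0],[0,0,0],[0,0,0],[0,0,0]])

```text
t: 30.75
ee_pos: [0.5528, -0.1172, 0.2574]
tcp_rot: [0.53, 0.467, 0.531, -0.468]
ft_force: [0.1, -0.0, -1.0]
width: 0.159
```

Run:
```python
from h import *
goto([.5535,-.116,.2135]);s=cam("side");crop(s,290,170,90,90,8,"s13")
```

```text
t 30.75 pos [ 0.5528 -0.1172  0.2574] jawdeg -82.8 xax [-0.003  0.    -1.   ] F [ 0.05 -0.04 -0.98] T [ 0.004  0.148 -0.028] w 0.159 j [-0.6   0.61  1.04  1.81 -0.59  1.08 -0.78]
units [ 1.096  0.025 -0.026]
```

View pics/s13.png

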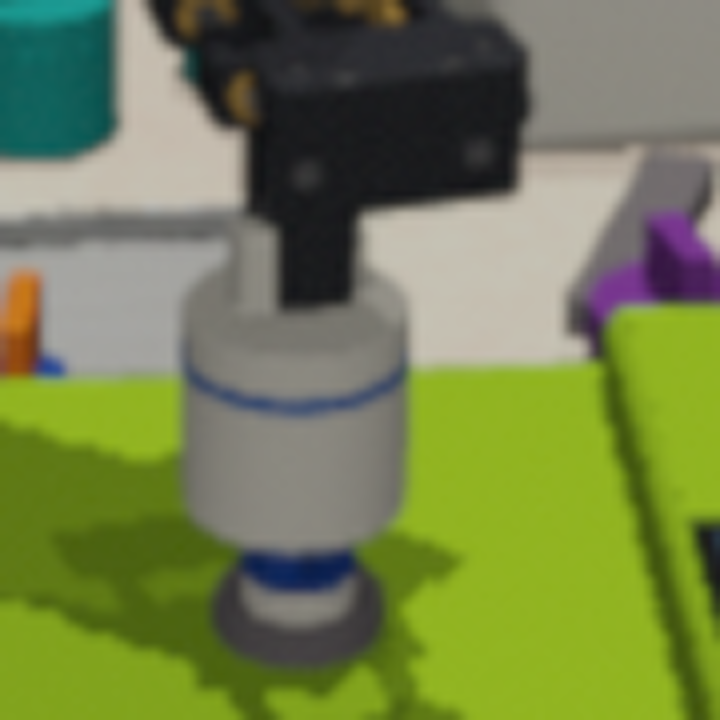

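Call:
send_rows(jaw=[-1,-1,-1,-1,-1,-1], xyz=[[0,0.02,-0.02],[0.3,0,0],[0.2,0,0],[0.2,0,0],[0.2,0,0],[0,0,0]], delta_rot=[[0,0,0],[0,0,0],[0,0,0],[0,0,0],[0,0,0],[0,0,0]])

```text
t: 31.55
ee_pos: [0.5539, -0.1164, 0.2222]
tcp_rot: [0.53, 0.467, 0.531, -0.468]
ft_force: [0.8, -0.3, -0.6]
width: 0.153
```

Run:
```python
from h import *
goto([.5535,-.116,.2137]);s=cam("side");crop(s,290,170,90,90,8,"s14");st()
```

```text
t 31.55 pos [ 0.5539 -0.1164  0.2222] jawdeg -82.8 xax [-0.001  0.    -1.   ] F [ 0.82 -0.27 -0.55] T [-0.008  0.186 -0.041] w 0.153 j [-0.57  0.65  1.    1.84 -0.64  1.02 -0.75]
units [ 0.213 -0.008 -0.012]
t 31.6 pos [ 0.5542 -0.1166  0.2227] jawdeg -82.8 xax [-0. -0. -1.] F [-0.28  0.68  0.32] T [-0.024  0.207 -0.026] w 0.158 j [-0.57  0.65  1.    1.84 -0.64  1.02 -0.75]
```

View pics/s14.png

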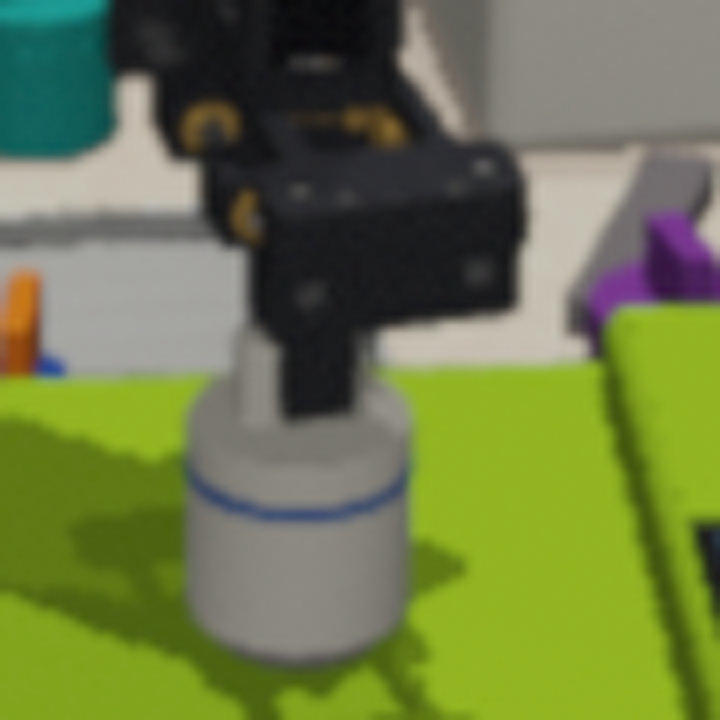

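Call:
send_rows(jaw=[-1,-1,-1,-1,-1,-1], xyz=[[0.05,0.0,-0.01],[0.05,0,0],[0.05,0,0],[0.04,0,0],[0,0,0],[0,0,0]], delta_rot=[[0,0,0],[0,0,0],[0,0,0],[0,0,0],[0,0,0],[0,0,0]])

```text
t: 32.35
ee_pos: [0.5543, -0.1162, 0.2154]
tcp_rot: [0.53, 0.468, 0.53, -0.468]
ft_force: [-0.2, 0.1, -0.9]
width: 0.156
```

Run:
```python
from h import *
goto([.5535,-.116,.2137])
```

```text
t 32.35 pos [ 0.5543 -0.1162  0.2154] jawdeg -82.8 xax [ 0. -0. -1.] F [-0.2   0.14 -0.95] T [-0.013  0.187 -0.01 ] w 0.156 j [-0.56  0.66  0.99  1.85 -0.65  1.   -0.74]
units [ 0.042 -0.018 -0.006]
```

Call:
send_rows(jaw=[-1,-1,-1,-1], xyz=[[0.03,0,0],[0.03,0,0],[0,0,0],[0,0,0]], delta_rot=[[0,0,0],[0,0,0],[0,0,0],[0,0,0]])

```text
t: 32.85
ee_pos: [0.5544, -0.1161, 0.2136]
tcp_rot: [0.53, 0.468, 0.53, -0.467]
ft_force: [-2.2, 0.9, 7.2]
width: 0.159
```

Run:
```python
from h import *
st()
```

```text
t 32.85 pos [ 0.5544 -0.1161  0.2136] jawdeg -82.8 xax [ 0.001  0.001 -1.   ] F [-2.18  0.95  7.17] T [ 0.21   0.657 -0.024] w 0.159 j [-0.56  0.66  0.99  1.85 -0.65  1.   -0.74]
```

Contact with 7 N at TCP z 0.2136, where deck contact was predicted (0.2137). I'll release and rise.

Call:
send_rows(jaw=[1,1,1,1,1,1,1,1], xyz=[[0,0,0],[0,0,0],[0,0,0],[0,0,0],[0,0,0],[-0.3,0,0],[-0.8,0,0],[-0.8,0,0]], delta_rot=[[0,0,0],[0,0,0],[0,0,0],[0,0,0],[0,0,0],[0,0,0],[0,0,0],[0,0,0]])

```text
t: 33.85
ee_pos: [0.5542, -0.1163, 0.2905]
tcp_rot: [0.53, 0.468, 0.53, -0.468]
ft_force: [0.0, -0.1, 0.9]
width: 0.999
```

Call:
send_rows(jaw=[1,1,1,1,1,1], xyz=[[-0.5,0,-0.8],[0,0,-0.9],[0,0,-0.9],[0,0,-0.9],[0,0,0],[0,0,0]], delta_rot=[[0,0,0],[0,0,0],[0,0,0],[0,0,0],[0,0,0],[0,0,0]])

```text
t: 34.6
ee_pos: [0.5368, 0.0219, 0.3095]
tcp_rot: [0.531, 0.468, 0.53, -0.468]
ft_force: [-0.5, -0.5, -0.1]
width: 1.001
```

Run:
```python
from h import *
st();s=cam("side","s15f");crop(s,290,170,90,90,8,"s15");t=cam("top","t15f")
print((proj(s,[[.5535,-.116,.12],[.5535,-.116,.182],[.5535,-.148,.12]])-[290,170])*8, proj(t,[[.5535,-.116,.182]]))
```

```text
t 34.6 pos [0.5368 0.0219 0.3095] jawdeg -82.8 xax [ 0.001 -0.    -1.   ] F [-0.51 -0.51 -0.05] T [-0.011  0.144 -0.01 ] w 1.001 j [-0.96  0.51  1.15  1.83 -0.51  1.14 -1.07]
[[296.31184473 624.69604623]
 [297.80949951 438.932475  ]
 [313.70099969 684.25309758]] [[354.00875907 232.44421512]]
```

View pics/s15.png

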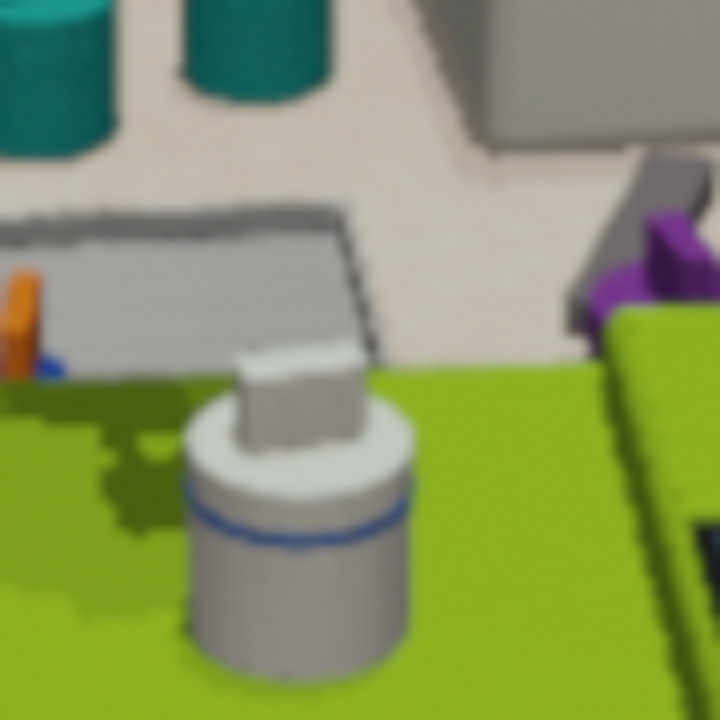

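View pics/t15f.png

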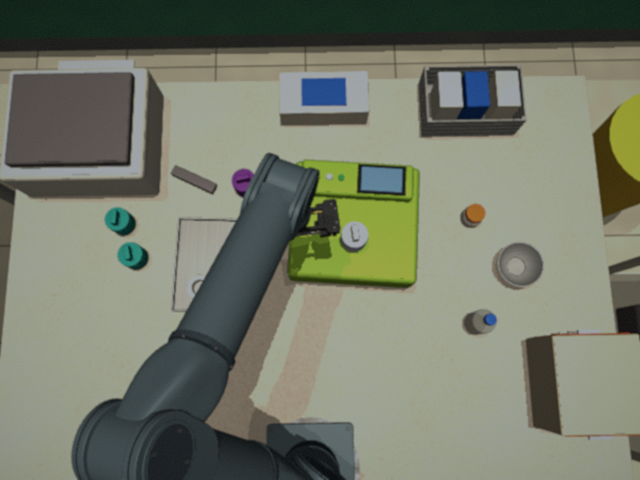

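The cap stands upright over the port. Its lower front edge is at crop y≈683, against 684 predicted for deck height, and the arm is clear. Handing in.

Run:
```python
from h import *
print(job.job_done())
```

```text
the job is handed in; nothing more can be done
None
```

I screwed the blue plug in about 255° clockwise and stopped once its taper was snug. I then put the white cap over it, let go, moved the arm clear and handed the job in at about 35 s.

- **Plug:** I re-gripped once, at 186°. The moment while turning fitted a climb of 0.35 N m per rad, reaching about 0.43–0.45 N m. The highest single reading was 0.48, and after halting it held at about 0.3. That is inside the snug range and below the 0.62 at which the port cracks. Torque readings carried about ±0.04 noise, so I relied on the fit and averages.
- **Cap:** It met the deck with about 7 N at TCP height 0.2136 m, against 0.2137 m predicted. After release, the side view shows it upright and over the port. Its lower edge matches deck height to about 1 pixel of the enlarged crop.
- **Everything else:** In the last top view, all the bystanders in sight look where they were. The arm hid the tape and spare plug there. The spare shows at the edge of the last side crop, and the tape was last seen in place just before the cap was lowered.

No check failed. Sideways forces while turning reached about 6 N because the grip was slightly off the plug's axis. I corrected this with small shifts along the way.

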